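Pack the spice tin and thumbscrew its lid shut

TASK

Put all the small washed steel spice cups that are out on the stool back into the round spice tin, then lay the tin's lid on with the holes in its ears lined up over those in the tin's lugs and press it down until it sits fully home and level. Pass one thumbscrew down through both holes on each side until its collar lies on the ear, and give it a quarter turn so that it locks. Leave the rest of the washing-up where it is.

Things in the scene. Friction and masses are not known exactly. Their poses are not given: they have to be found in the camera images.
- tin: Round steel spice tin, open at the top, fixed. Outside diameter 200 mm, height 82, wall 4, floor 4 thick. Origin: centre of its underside; z up. Two flat lugs, 46 mm (tin's x) by 37, 6 thick, stick out from the rim at its +y and -y sides, tops 0.5 mm below the rim; each has an oblong hole right through, 32 mm long (tin's x) by 14.5 wide (y).
- tin_hole0 (a point): Centre of the tin's lug hole at its +y side, 118.5 mm from the tin's axis, at rim height (82 mm); axes as the tin's.
- tin_hole1 (a point): The same at the tin's -y side.
- tin_mouth (a point): Centre of the tin's mouth, 82 mm up. Four sprung rubber beads stand about 4.5 mm proud inside the wall, 10 mm below the rim, 45 degrees off the tin's x and y. The lid laid on loosely rides on them some 15 mm too high; it must be pushed down past them (8 to 20 N), and they then hold it down.
- lid: The tin's loose steel lid, right way up, 0.26 kg. Origin: centre of its underside, z up. A plug 187 mm in diameter, 20 deep, goes into the tin; the disc above it (204 in diameter, 6 thick) comes to lie on the rim, with the lid's origin then 62 mm above the tin's. Two ears (46 x 37 mm, flush with the disc) at its +y and -y sides with oblong holes as the tin's, long along x. Fits either way round.
- lid_grip (a point): Middle of the top of the lid's black grip bar, 60 mm above the lid's origin; bar 14 mm wide (lid's x), 80 long (y), 34 high, standing on the disc; axes as the lid's.
- lid_hole0 (a point): Centre of the hole in the lid's +y ear, 118.5 mm from the lid's axis, at the ear's top (26 mm above the lid's origin).
- lid_hole1 (a point): The same in the lid's -y ear.
- stand: Fixed light wooden block, 50 mm (x) by 150 (y), 32 high, origin at the centre of its underside, with two oblong pockets 90 mm apart along its y (28 mm long along its x, 13 wide, 26 deep) in which the two thumbscrews stand at the start.
- screw0: Steel quarter-turn thumbscrew, 60 mm tall, 60 g, upright in the block at first; the two are alike. Origin: centre of its foot, z up. From the foot: crossbar 24 mm (its x) by 9 by 6 high, shank 8.4 thick to 22, collar 36 in diameter from 22 to 26, flat wing 36 wide (x), 10 thick (y) from 26 to 60.
- screw0_top (a point): Middle of the top of that wing, 60 mm above the foot. The crossbar passes the oblong holes only when along them; with the collar on the lid's ear it is 4 mm clear below the tin's lug (foot 66 mm above the tin's underside), and a quarter turn either way locks it.
- screw1: Steel quarter-turn thumbscrew, 60 mm tall, 60 g, upright in the block at first; the two are alike. Origin: centre of its foot, z up. From the foot: crossbar 24 mm (its x) by 9 by 6 high, shank 8.4 thick to 22, collar 36 in diameter from 22 to 26, flat wing 36 wide (x), 10 thick (y) from 26 to 60.
- screw1_top (a point): Middle of the top of that wing, 60 mm above the foot. The crossbar passes the oblong holes only when along them; with the collar on the lid's ear it is 4 mm clear below the tin's lug (foot 66 mm above the tin's underside), and a quarter turn either way locks it.
- cup0: Small open steel spice cup, 56 mm in diameter, 40 mm high, wall 2.5 mm, 60 g; origin: centre of its underside, z up (about 4 mm above the stool top when it stands in the tin). May be absent. It fits under the lid standing or lying, but not on top of another cup.
- cup1: Small open steel spice cup, 56 mm in diameter, 40 mm high, wall 2.5 mm, 60 g; origin: centre of its underside, z up (about 4 mm above the stool top when it stands in the tin). May be absent. It fits under the lid standing or lying, but not on top of another cup.
- cup2: Small open steel spice cup, 56 mm in diameter, 40 mm high, wall 2.5 mm, 60 g; origin: centre of its underside, z up (about 4 mm above the stool top when it stands in the tin). May be absent. It fits under the lid standing or lying, but not on top of another cup.
- cup3: Small open steel spice cup, 56 mm in diameter, 40 mm high, wall 2.5 mm, 60 g; origin: centre of its underside, z up (about 4 mm above the stool top when it stands in the tin). May be absent. It fits under the lid standing or lying, but not on top of another cup.
- degchi: Bystander: aluminium degchi (pot), 184 mm across the rim, 100 mm high, origin at the centre of its underside.
- cooker_lid: Bystander: steel pressure cooker lid, 184 mm in diameter, 46 mm high, with a long black handle with its release button along its x, reaching 220 mm from the origin at the centre of its underside.
- brush: Bystander: plastic scrub brush, 150 mm (x) by 50 mm, 36 mm high, origin at the centre of its underside.
- bowls: Bystander: stack of three nested steel bowls, 112 mm in diameter, 72 mm high, origin at the centre of its underside.
- tumbler: Bystander: steel tumbler, 70 mm across the rim, 100 mm high, origin at the centre of its underside.

How it is judged:
By the outcome, as a careful person would: the job done as asked, in the order asked, and still so for the second after the job is handed in, with the robot touching nothing.
Of cup0, cup1, cup2, cup3 only 2 to 4 are there at a start; the rules pass over those that are not, and their reading is None.
At some moment in a run one of cup0, cup1, cup2, cup3, lid may be knocked a few centimetres aside while the robot is not near it.
It also fails if it takes over 210 s, if anything falls off the work surface, if the arm or the gripper's body presses on something with over 40 N, if the wrist force passes 120 N, or if a joint passes its speed limit or range.

ROBOT

A 6-joint arm with a two-finger parallel gripper is mounted at the origin on the work surface. World frame = base frame: x ahead of the robot, y to its left, z up, the work surface at z = 0. Lengths are in m, angles in rad, forces in N, time in s.
With the tool pointing down it reaches from about 0.25 to 0.725 m from the base axis. Payload 4 kg.
Tool frame: the origin (TCP) lies on the centre line of the jaws, within the pads' length; the fingertips stand ahead of it and the grasp point (between the pads) lies 11 mm behind it (bot.tip_extent is the z of the fingertips in the tool frame, in m); z points along the fingers, y is the direction in which the jaws open and shut (so a half turn about z gives the same grasp; the last joint's range is limited). The gripper opens to 85 mm and grips with 20 to 120 N. Pads are 22 mm wide; open, the fingers measure 114 mm over their backs; the gripper's body (76 mm by 85 mm) begins 54 mm behind the grasp point. The pads swing forward as they close: fully open they stand 13 mm farther back than shut.
Start: joints at [1.26, 0.241, 0.005, 1.335, 0, 1.571], TCP at [0.153, 0.476, 0.239] pointing down, gripper open.
Joint ranges: [-2.72, 2.72], [-1.05, 1.87], [-1.09, 1.28], [-1.99, 2.15], [-1.42, 1.44], [-3.14, 3.14]. Speed limits (rad/s): [2.79, 2.79, 3.14, 3.14, 3.14, 3.14].

INTERFACE

Orientations are given as a unit quaternion [x, y, z, w].
In Python, from workcell import bot gives the robot as it stands.
- The arm moves only by the shell command python3 -m jog 'ROWS'. ROWS is JSON, a list that holds one entry, the list of rows, each a list of 7 numbers: the shift along the world's x, y, z in m, then the turn, a rotation vector about the world's x, y, z in degrees, then the closure in counts, from 0 (fully open) to 255 (shut). In form: [[[tx, ty, tz, ax, ay, az, fingers], ...]]. A call has 1 to 10 rows; each row is the pose to reach, as a shift and turn from the pose commanded when the call began; what a row does not reach only later rows make up. A row lasts 1/12 s, in which the tool goes at most 41.7 mm and 7.16 degrees, less where a joint would pass 70% of its speed; a pose out of reach is approached as far as the arm can. A call with a gripper value outside its range is refused whole. The fingers move at their own pace and stop on an object; the grip force is fixed at half the most. Time passes only in rows, so rows that repeat a pose let the fingers close. It gives the time, the measured TCP pose, the force and the opening at its end, in the units of the state.
- bot.get_obs(): the state, without advancing time (a new reading comes with each control period).
- bot.camera(name): name is "side" or "top" or "wrist"; returns the picture (420x560x3 uint8, blue, green, red); there is no depth.
- bot.camera_model(name): a dict with "K" (3x3 intrinsics, pixels), "k1" (the pictures are not rectified: a ray, as slopes to the right and down, at radius r is drawn at 1 + k1 r^2 times it, then the intrinsics apply), "T" (4x4, takes a point from camera to world coordinates). Camera axes: x right, y down, z forward; pixel columns grow to the right and rows downward; lengths in m; the calibration is good to about 2 mm. A picture is of the moment at which its call begins: read the wrist's pose just before it. camera_model takes no time and is no camera call; for the wrist camera it gives the pose at the moment of the call.
- bot.job_done(): hands the job in, once; it reports no verdict.
The state is a dict: "clock": time; "joint_pos": joint angles; "joint_vel": joint speeds; "tau": joint torques, N m; "eef_pos": TCP position; "tool_rot": TCP orientation; "ft_force": force on the tool from outside, world axes, zero at the start; "ft_torque": the same for the moment, N m; "grip_width": finger opening in m.
Only numpy, scipy, OpenCV 4.12 (cv2) and the standard library are available. Lean on these libraries where they do the work, as an engineer would, in place of code of your own. Each camera call takes 0.05 s, during which the arm holds its last target. There are 200 camera calls.

## Working session

There is one attempt and no reset: what is moved stays moved. The work goes in short steps, Python scripts to look and compute and a shell command to move; the robot and the scene stay as the last step left them, time stands still between calls to the robot, and variables do not carry over. Pictures are saved under pics/ and viewed, about 12 in all and at most 16, crops included, and the job is handed in when it is done.

```bash
mkdir -p pics; ls
cat > h.py <<'E'
import numpy as np, cv2
from workcell import bot
def cam(n):
    m=bot.camera_model(n); im=bot.camera(n); return im,m
def ray(m,u,v):
    K=np.array(m["K"]);T=np.array(m["T"])
    d=np.array([(u-K[0,2])/K[0,0],(v-K[1,2])/K[1,1]])
    s=d.copy()
    for _ in range(20): s=d/(1+m["k1"]*(s@s))
    w=T[:3,:3]@np.array([s[0],s[1],1]); return T[:3,3],w
def pl(m,u,v,z):
    o,w=ray(m,u,v); return (o+w*(z-o[2])/w[2])[:2].round(4)
def proj(m,p):
    K=np.array(m["K"]);T=np.array(m["T"])
    c=T[:3,:3].T@(np.array(p)-T[:3,3]); s=c[:2]/c[2]; s=s*(1+m["k1"]*(s@s))
    return (K[:2,:2]@s+K[:2,2]).round(1)
def st():
    o=bot.get_obs(); print({k:np.round(o[k],4).tolist() for k in("clock","eef_pos","tool_rot","ft_force","grip_width")})
E
python3 - <<'E'
from h import *
ims=[]
for n in("top","side","wrist"):
    im,m=cam(n); cv2.imwrite(f"pics/a_{n}.png",im); print(n,np.round(m["K"],1).tolist(),m["k1"],np.round(m["T"],3).tolist())
st(); print(bot.tip_extent)
E
```

```text
pics
top [[398.3, 0.0, 278.1], [0.0, 398.3, 211.4], [0.0, 0.0, 1.0]] -0.11735394244730095 [[-0.018, -0.988, 0.155, 0.404], [-1.0, 0.015, -0.024, 0.011], [0.021, -0.155, -0.988, 1.287], [0.0, 0.0, 0.0, 1.0]]
side [[383.6, 0.0, 281.9], [0.0, 383.6, 213.3], [0.0, 0.0, 1.0]] -0.09427681027527911 [[-0.998, -0.022, 0.058, 0.513], [-0.06, 0.597, -0.8, 0.707], [-0.017, -0.802, -0.597, 0.608], [0.0, 0.0, 0.0, 1.0]]
wrist [[300.1, 0.0, 280.6], [0.0, 300.1, 216.2], [0.0, 0.0, 1.0]] -0.056103178187842155 [[0.305, 0.903, 0.303, 0.075], [0.952, -0.289, -0.099, 0.501], [-0.002, 0.319, -0.948, 0.372], [0.0, 0.0, 0.0, 1.0]]
{'clock': 0.15, 'eef_pos': [0.1528, 0.4756, 0.2386], 'tool_rot': [0.1548, 0.9879, -0.0008, -0.0001], 'ft_force': [0.2046, -0.581, 1.1527], 'grip_width': 0.0852}
0.008
```

View pics/a_top.png

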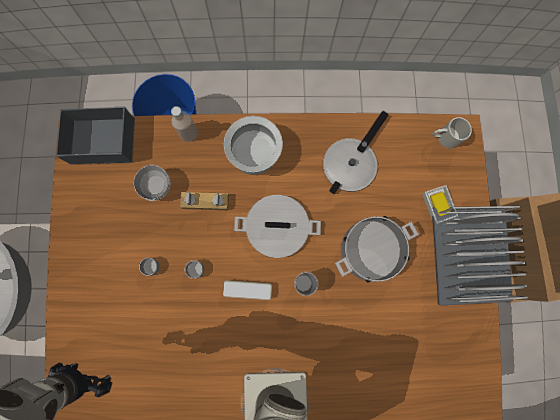

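View pics/a_side.png

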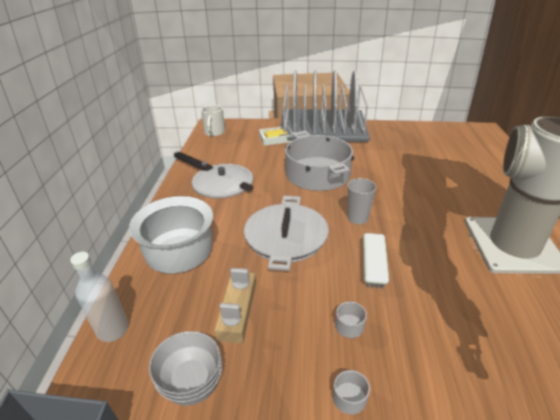

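The top view shows two cups at (149,267) and (195,269). The lid is at (278,226) with ears at (240,225) and (316,228). The tin is at (377,249) with lugs at (411,230) and (344,267), the stand is at (205,201), and the tumbler is at (306,284). The side view agrees and shows no other cups.

Run:
```python
from h import *
im=cv2.imread("pics/a_top.png"); m=bot.camera_model("top")
hsv=cv2.cvtColor(im,cv2.COLOR_BGR2HSV); mask=((hsv[...,1]<60)).astype(np.uint8)*255
mask[:120]=0
n,l,s,c=cv2.connectedComponentsWithStats(mask)
for i in range(1,n):
    if s[i,4]>60: print(s[i].tolist(),c[i].round(1))
big=cv2.resize(im[170:300,120:430],None,fx=2.5,fy=2.5,interpolation=cv2.INTER_CUBIC); cv2.imwrite("pics/b.png",big)
for nm,u,v,z in[("cupA",149,267,.04),("cupB",195,269,.04),("lid",278,226,.026),("earL",240,225,.026),("earR",316,228,.026),("tin",377,249,.082),("lug1",411,230,.082),("lug0",344,267,.082),("stand",205,201,.032),("s0",190,199,.06),("s1",219,200,.06)]: print(nm,pl(m,u,v,z))
```

```text
[0, 120, 135, 300, 19040] [ 39.8 249.6]
[172, 120, 25, 21, 377] [184.9 129.2]
[224, 120, 59, 55, 2598] [252.8 145.1]
[323, 120, 62, 72, 2456] [351.1 162.6]
[432, 120, 40, 28, 724] [453.5 132.8]
[480, 120, 80, 81, 5737] [521.5 157. ]
[134, 165, 37, 36, 1013] [151.7 182.4]
[423, 185, 137, 235, 14915] [500.  302.8]
[184, 192, 12, 13, 103] [189.2 198.8]
[212, 193, 12, 13, 102] [217.4 199.8]
[234, 195, 87, 63, 3414] [277.3 225.8]
[335, 217, 83, 64, 3700] [375.5 248.7]
[139, 258, 20, 18, 282] [148.7 266.3]
[185, 261, 19, 17, 265] [194.2 269.1]
[295, 272, 23, 23, 422] [306.  283.4]
[223, 281, 49, 19, 780] [247.2 289.7]
[242, 368, 66, 52, 2702] [274.2 395.2]
cupA [0.4294 0.3887]
cupB [0.4219 0.2434]
lid [ 0.5544 -0.0174]
earL [0.5594 0.1036]
earR [ 0.546  -0.1387]
tin [ 0.4717 -0.3177]
lug1 [ 0.5281 -0.4289]
lug0 [ 0.4195 -0.2135]
stand [0.6378 0.2152]
s0 [0.6397 0.258 ]
s1 [0.6351 0.1667]
```

View pics/b.png

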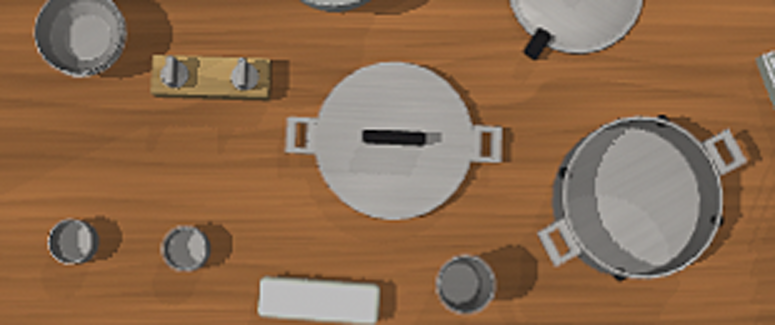

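The crop confirms this. Screw wings lie along world x, the tin's yaw is about 27° and the lid's about -3°. There are two cups. I'll go above cup A and take one wrist look.

```bash
python3 -m jog '[[[0.03,-0.01,0,0,0,0,0],[0.07,-0.02,-0.02,0,0,0,0],[0.11,-0.03,-0.04,0,0,0,0],[0.15,-0.045,-0.06,0,0,0,0],[0.18,-0.055,-0.07,0,0,0,0],[0.21,-0.065,-0.08,0,0,0,0],[0.24,-0.075,-0.09,0,0,0,0],[0.27,-0.085,-0.09,0,0,0,0],[0.277,-0.085,-0.09,0,0,0,0],[0.277,-0.085,-0.09,0,0,0,0]]]'
python3 - <<'E'
from h import *
st(); print(bot.get_obs()["joint_pos"])
im,m=cam("wrist"); cv2.imwrite("pics/c.png",im)
print(proj(m,[.4294,.392,.04]))
E
```

```text
clock: 0.98
eef_pos: [0.4319, 0.3901, 0.1485]
tool_rot: [0.157, 0.988, -0.0, -0.0]
ft_force: [-0.2, 0.5, 0.1]
grip_width: 0.0853
{'clock': 0.9833, 'eef_pos': [0.4319, 0.3901, 0.1485], 'tool_rot': [0.1566, 0.9877, -0.0002, -0.0002], 'ft_force': [-0.1666, 0.5424, 0.0959], 'grip_width': 0.0853}
[7.34572652e-01 4.53523434e-01 7.07528672e-02 1.18857397e+00
 1.91112489e-05 1.04915728e+00]
[281.6 213.7]
```

View pics/c.png

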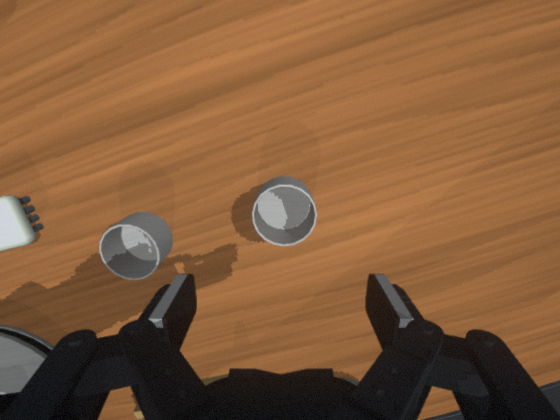

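The wrist view shows cup A's rim at (284.5,214.5) and cup B's at (130,251), so the estimate is good to about 3 mm. I'll descend and grasp.

```bash
python3 - <<'E'
from h import *
m=bot.camera_model("wrist"); print(pl(m,284.5,214.5,.04),pl(m,130,251,.04))
E
python3 -m jog '[[[-0.002,0.004,-0.04,0,0,0,0],[-0.002,0.004,-0.08,0,0,0,0],[-0.002,0.004,-0.11,0,0,0,0],[-0.002,0.004,-0.127,0,0,0,0],[-0.002,0.004,-0.127,0,0,0,0],[-0.002,0.004,-0.127,0,0,0,255],[-0.002,0.004,-0.127,0,0,0,255],[-0.002,0.004,-0.127,0,0,0,255],[-0.002,0.004,-0.127,0,0,0,255],[-0.002,0.004,-0.127,0,0,0,255]]]'
python3 -m jog '[[[0,0,0,0,0,0,255],[0,0,0.0,0,0,0,255],[0,0,0.04,0,0,0,255],[0,0,0.08,0,0,0,255],[0,0,0.12,0,0,0,255],[0,0,0.16,0,0,0,255],[0,0,0.18,0,0,0,255],[0,0,0.18,0,0,0,255]]]'
```

```text
[0.4293 0.3947] [0.4196 0.2519]
clock: 1.87
eef_pos: [0.4291, 0.3969, 0.0252]
tool_rot: [0.155, 0.988, 0.002, 0.001]
ft_force: [-1.3, 0.6, 7.0]
grip_width: 0.0564
clock: 2.53
eef_pos: [0.4307, 0.3975, 0.2103]
tool_rot: [0.155, 0.988, 0.006, 0.004]
ft_force: [0.0, 0.3, -0.9]
grip_width: 0.0563
```

```bash
python3 -m jog '[[[0.005,-0.04,0,0,0,0,255],[0.01,-0.08,0,0,0,0,255],[0.015,-0.12,0,0,0,0,255],[0.02,-0.16,0,0,0,0,255],[0.025,-0.2,0,0,0,0,255],[0.03,-0.24,0,0,0,0,255],[0.035,-0.28,0,0,0,0,255],[0.04,-0.32,0,0,0,0,255],[0.045,-0.36,0,0,0,0,255],[0.05,-0.4,0,0,0,0,255]]]'
python3 -m jog '[[[0.005,-0.04,0,0,0,0,255],[0.01,-0.08,0,0,0,0,255],[0.015,-0.12,0,0,0,0,255],[0.02,-0.16,0,0,0,0,255],[0.025,-0.2,0,0,0,0,255],[0.03,-0.24,0,0,0,0,255],[0.032,-0.28,0,0,0,0,255],[0.032,-0.32,0,0,0,0,255],[0.032,-0.33,0,0,0,0,255],[0.032,-0.33,0,0,0,0,255]]]'
python3 - <<'E'
from h import *
st(); print(bot.tip_extent,bot.get_obs()["joint_pos"].round(2))
im,m=cam("wrist"); cv2.imwrite("pics/d.png",im)
im,m=cam("top"); cv2.imwrite("pics/d_top.png",im)
E
```

```text
clock: 3.37
eef_pos: [0.4774, -0.0069, 0.2022]
tool_rot: [0.155, 0.988, 0.0, 0.0]
ft_force: [0.5, -0.5, -1.1]
grip_width: 0.0563
clock: 4.2
eef_pos: [0.5089, -0.3382, 0.2012]
tool_rot: [0.157, 0.988, -0.0, -0.0]
ft_force: [0.1, 0.2, -0.6]
grip_width: 0.0562
{'clock': 4.2, 'eef_pos': [0.5089, -0.3382, 0.2012], 'tool_rot': [0.1573, 0.9876, -0.0002, -0.0004], 'ft_force': [0.1366, 0.2082, -0.6402], 'grip_width': 0.0562}
0.008 [-0.59  0.48  0.25  1.35 -0.   -0.27]
```

View pics/d.png

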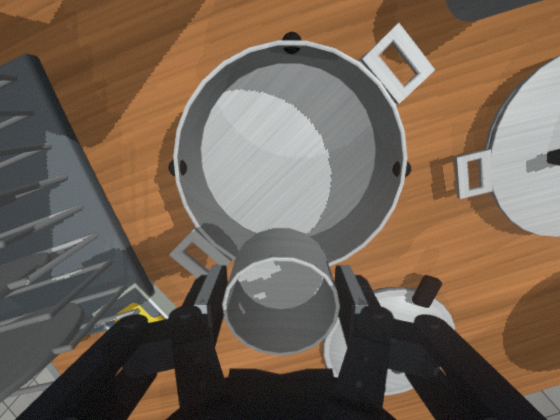

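The wrist view shows the tin rim spanning u 175..410 with its top at v≈40, and lug holes at (399,62) and about (200,254, partly hidden). The cup is firmly held.

Run:
```python
from h import *
m=bot.camera_model("wrist")
P=np.array([pl(m,u,v,.082) for u,v in[(175,160),(410,160),(292,40),(205,85),(382,83),(395,215)]])
A=np.c_[2*P,np.ones(len(P))]; s=np.linalg.lstsq(A,(P**2).sum(1),rcond=None)[0]; print("c",s[:2],"r",np.sqrt(s[2]+s[:2]@s[:2]))
h0=pl(m,399,62,.082);h1=pl(m,200,254,.082);print(h0,h1,(h0+h1)/2,np.degrees(np.arctan2(*(h0-h1)[::-1]))-90)
```

```text
c [ 0.47771462 -0.31303385] r 0.09961076862437591
[ 0.4203 -0.2093] [ 0.5245 -0.4181] [ 0.4724 -0.3137] 26.521129545579342
```

```bash
python3 -m jog '[[[0.006,0.011,-0.02,0,0,0,255],[0.006,0.011,-0.05,0,0,0,255],[0.006,0.011,-0.08,0,0,0,255],[0.006,0.011,-0.11,0,0,0,255],[0.006,0.011,-0.13,0,0,0,255],[0.006,0.011,-0.15,0,0,0,255],[0.006,0.011,-0.165,0,0,0,255],[0.006,0.011,-0.17,0,0,0,255],[0.006,0.011,-0.17,0,0,0,255],[0.006,0.011,-0.17,0,0,0,255]]]'
python3 -m jog '[[[0,0,0,0,0,0,50],[0,0,0,0,0,0,50],[0,0,0,0,0,0,50],[0,0,0,0,0,0,50],[0,0,0.03,0,0,0,50],[0,0,0.07,0,0,0,50],[0,0,0.11,0,0,0,50],[0,0,0.15,0,0,0,0],[0,0,0.17,0,0,0,0],[0,0,0.17,0,0,0,0]]]'
python3 - <<'E'
from h import *
im,m=cam("wrist"); cv2.imwrite("pics/e.png",im)
im,m=cam("top"); cv2.imwrite("pics/e_top.png",im)
E
```

```text
clock: 5.13
eef_pos: [0.5164, -0.323, 0.0331]
tool_rot: [0.154, 0.988, -0.0, 0.0]
ft_force: [-0.3, -0.6, -0.7]
grip_width: 0.0561
clock: 5.97
eef_pos: [0.5188, -0.326, 0.2099]
tool_rot: [0.155, 0.988, -0.003, 0.006]
ft_force: [1.1, -0.1, 0.1]
grip_width: 0.0849
```

View pics/e_top.png

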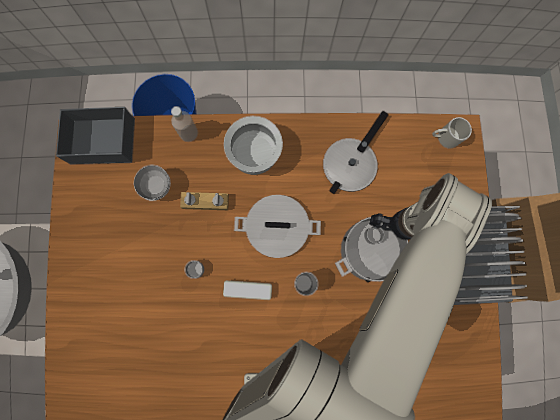

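The first cup stands in the tin at (375,236), and cup B is unmoved at (194,269). Going to it.

```bash
python3 -m jog '[[[0,0.04,0,0,0,0,0],[-0.005,0.08,0,0,0,0,0],[-0.01,0.12,0,0,0,0,0],[-0.02,0.16,0,0,0,0,0],[-0.03,0.2,0,0,0,0,0],[-0.04,0.24,0,0,0,0,0],[-0.045,0.28,0,0,0,0,0],[-0.05,0.32,0,0,0,0,0],[-0.06,0.36,0,0,0,0,0],[-0.07,0.4,0,0,0,0,0]]]'
python3 -m jog '[[[-0.01,0.04,0,0,0,0,0],[-0.02,0.08,-0.01,0,0,0,0],[-0.025,0.12,-0.03,0,0,0,0],[-0.027,0.16,-0.06,0,0,0,0],[-0.027,0.178,-0.06,0,0,0,0],[-0.027,0.178,-0.06,0,0,0,0]]]'
python3 - <<'E'
from h import *
im,m=cam("wrist"); cv2.imwrite("pics/f.png",im)
c=im[150:330,150:420]; hsv=cv2.cvtColor(im,cv2.COLOR_BGR2HSV); k=((hsv[...,1]<60)).astype(np.uint8); n,l,s,cc=cv2.connectedComponentsWithStats(k)
print([s[i].tolist() for i in range(1,n) if s[i,4]>500]); print(proj(m,[.4196,.2519,.04]))
E
```

```text
clock: 6.9
eef_pos: [0.444, 0.0775, 0.2005]
tool_rot: [0.155, 0.988, -0.001, -0.002]
ft_force: [0.3, -0.0, -0.1]
grip_width: 0.0856
clock: 7.4
eef_pos: [0.416, 0.2571, 0.1381]
tool_rot: [0.152, 0.988, -0.001, -0.003]
ft_force: [0.7, -0.3, 0.1]
grip_width: 0.0852
[[0, 167, 159, 85, 8725], [240, 189, 67, 72, 3747], [0, 274, 560, 146, 31087]]
[276.  227.3]
```

```bash
python3 -m jog '[[[0.003,-0.006,-0.04,0,0,0,0],[0.003,-0.006,-0.08,0,0,0,0],[0.003,-0.006,-0.1,0,0,0,0],[0.003,-0.006,-0.113,0,0,0,0],[0.003,-0.006,-0.113,0,0,0,0],[0.003,-0.006,-0.113,0,0,0,255],[0.003,-0.006,-0.113,0,0,0,255],[0.003,-0.006,-0.113,0,0,0,255],[0.003,-0.006,-0.113,0,0,0,255],[0.003,-0.006,-0.113,0,0,0,255]]]'
python3 -m jog '[[[0,0,0,0,0,0,255],[0,0,0.0,0,0,0,255],[0,0,0.04,0,0,0,255],[0,0,0.08,0,0,0,255],[0,0,0.12,0,0,0,255],[0,0,0.16,0,0,0,255],[0,0,0.18,0,0,0,255],[0,0,0.18,0,0,0,255]]]'
python3 -m jog '[[[0,-0.04,0,0,0,0,255],[0.0,-0.08,0,0,0,0,255],[0,-0.12,0,0,0,0,255],[0,-0.16,0,0,0,0,255],[0.0,-0.2,0,0,0,0,255],[0,-0.24,0,0,0,0,255],[0,-0.28,0,0,0,0,255],[0,-0.32,0,0,0,0,255],[0,-0.36,0,0,0,0,255],[0,-0.4,0,0,0,0,255]]]'
python3 -m jog '[[[0,-0.04,0,0,0,0,255],[0.005,-0.08,0,0,0,0,255],[0.01,-0.12,0,0,0,0,255],[0.015,-0.15,0,0,0,0,255],[0.015,-0.152,0,0,0,0,255],[0.015,-0.152,0,0,0,0,255]]]'
python3 -c "
from h import *
st()"
```

```text
clock: 8.28
eef_pos: [0.4234, 0.2486, 0.0311]
tool_rot: [0.155, 0.988, 0.001, 0.002]
ft_force: [-0.4, -0.7, 5.1]
grip_width: 0.0546
clock: 8.95
eef_pos: [0.4248, 0.2498, 0.2156]
tool_rot: [0.155, 0.988, 0.004, 0.005]
ft_force: [0.8, 0.8, -0.2]
grip_width: 0.0542
clock: 9.78
eef_pos: [0.4208, -0.1536, 0.2085]
tool_rot: [0.155, 0.988, 0.0, -0.001]
ft_force: [1.5, 0.7, -0.2]
grip_width: 0.0545
clock: 10.28
eef_pos: [0.4361, -0.3051, 0.2077]
tool_rot: [0.156, 0.988, 0.001, -0.001]
ft_force: [1.0, 0.2, -1.2]
grip_width: 0.0544
{'clock': 10.2833, 'eef_pos': [0.4361, -0.3051, 0.2077], 'tool_rot': [0.1563, 0.9877, 0.0006, -0.0011], 'ft_force': [0.9974, 0.2469, -1.1783], 'grip_width': 0.0544}
```

Run:
```python
from h import *
im,m=cam("wrist"); cv2.imwrite("pics/g.png",im)
```

```text
(no output)
```

View pics/g.png

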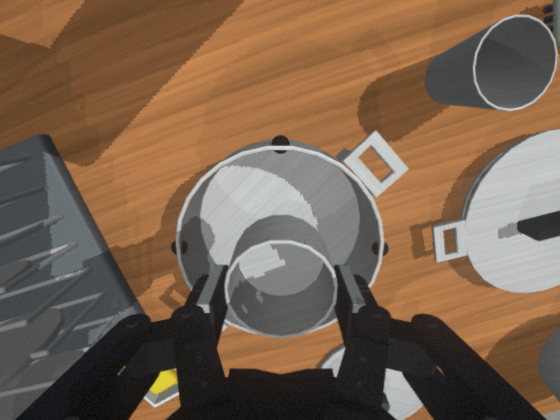

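The cup sits about 8 mm toward image-up in the jaws, with its rim at (281,288), but it is held upright. I'll correct for that when placing it.

```bash
python3 -m jog '[[[0.006,0.001,-0.03,0,0,0,255],[0.006,0.001,-0.06,0,0,0,255],[0.006,0.001,-0.09,0,0,0,255],[0.006,0.001,-0.11,0,0,0,255],[0.006,0.001,-0.13,0,0,0,255],[0.006,0.001,-0.15,0,0,0,255],[0.006,0.001,-0.163,0,0,0,255],[0.006,0.001,-0.168,0,0,0,255],[0.006,0.001,-0.168,0,0,0,255],[0.006,0.001,-0.168,0,0,0,255]]]'
python3 -m jog '[[[0,0,0,0,0,0,50],[0,0,0,0,0,0,50],[0,0,0,0,0,0,50],[0,0,0,0,0,0,50],[0,0,0.03,0,0,0,50],[0,0,0.07,0,0,0,50],[0,0,0.11,0,0,0,50],[0,0,0.15,0,0,0,0],[0,0,0.17,0,0,0,0],[0,0,0.17,0,0,0,0]]]'
python3 - <<'E'
from h import *
st()
im,m=cam("wrist"); cv2.imwrite("pics/i.png",im)
im,m=cam("top"); cv2.imwrite("pics/i_top.png",im)
E
```

```text
clock: 11.17
eef_pos: [0.4431, -0.302, 0.0418]
tool_rot: [0.154, 0.988, 0.0, 0.0]
ft_force: [0.9, 0.4, 0.6]
grip_width: 0.0544
clock: 12.0
eef_pos: [0.4457, -0.3051, 0.2181]
tool_rot: [0.155, 0.988, -0.003, 0.006]
ft_force: [0.5, -0.2, 0.2]
grip_width: 0.0855
{'clock': 12.0, 'eef_pos': [0.4457, -0.3051, 0.2181], 'tool_rot': [0.1549, 0.9879, -0.0027, 0.0056], 'ft_force': [0.4644, -0.2245, 0.2153], 'grip_width': 0.0855}
```

View pics/i.png

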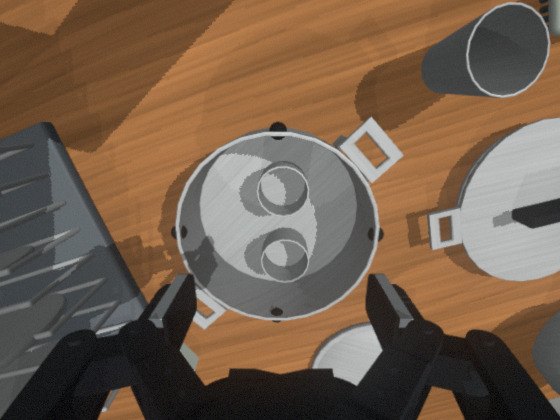

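Both cups stand in the tin at (283,190) and (285,260). Next I'll go over the lid with the jaws turned by -75°.

```bash
python3 - <<'E'
from h import *
m=bot.camera_model("wrist")
P=np.array([pl(m,u,v,.082) for u,v in[(177,230),(379,228),(280,132),(280,319)]])
A=np.c_[2*P,np.ones(len(P))]; s=np.linalg.lstsq(A,(P**2).sum(1),rcond=None)[0]; print("c",s[:2],"r",np.sqrt(s[2]+s[:2]@s[:2]))
h0=pl(m,371,145,.082);h1=pl(m,206,308,.082);print(h0,h1,(h0+h1)/2,np.degrees(np.arctan2(*(h0-h1)[::-1]))-90)
E
python3 -m jog '[[[0.01,0.03,0,0,0,-7,0],[0.02,0.06,0,0,0,-14,0],[0.03,0.09,0,0,0,-21,0],[0.04,0.12,0,0,0,-28,0],[0.05,0.15,0,0,0,-35,0],[0.06,0.18,0,0,0,-42,0],[0.07,0.21,0,0,0,-49,0],[0.08,0.24,0,0,0,-56,0],[0.09,0.27,0,0,0,-63,0],[0.1,0.285,0,0,0,-70,0]]]'
python3 -m jog '[[[0.004,0.003,0,0,0,-5,0],[0.004,0.003,0,0,0,-5,0],[0.004,0.003,0,0,0,-5,0]]]'
python3 - <<'E'
from h import *
st()
im,m=cam("wrist"); cv2.imwrite("pics/j.png",im)
E
```

```text
c [ 0.46804628 -0.31384658] r 0.09555958843274433
[ 0.4122 -0.2111] [ 0.523  -0.4106] [ 0.4676  -0.31085] 29.047288187708546
clock: 12.93
eef_pos: [0.5417, -0.0147, 0.2089]
tool_rot: [0.695, 0.719, -0.001, -0.002]
ft_force: [0.7, -0.7, -0.2]
grip_width: 0.0852
clock: 13.18
eef_pos: [0.5458, -0.0147, 0.2093]
tool_rot: [0.723, 0.691, -0.002, -0.001]
ft_force: [-0.3, -0.5, -0.0]
grip_width: 0.0854
{'clock': 13.1833, 'eef_pos': [0.5458, -0.0147, 0.2093], 'tool_rot': [0.7232, 0.6907, -0.0015, -0.0013], 'ft_force': [-0.3206, -0.5404, -0.0465], 'grip_width': 0.0854}
```

View pics/j.png

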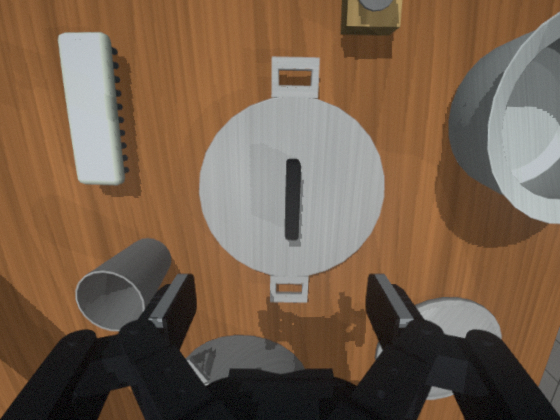

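The wrist view shows the lid disc at u 200..384, the ear holes at (296,77) and (289,290), and the bar spanning v 158..240 at u≈293.

Run:
```python
from h import *
m=bot.camera_model("wrist"); st()
h0=pl(m,296,77,.026);h1=pl(m,289,290,.026);print(h0,h1,(h0+h1)/2,np.linalg.norm(h0-h1),np.degrees(np.arctan2(*(h0-h1)[::-1]))-90)
P=np.array([pl(m,u,v,.026) for u,v in[(200,187),(384,187),(292,97),(291,277)]])
A=np.c_[2*P,np.ones(len(P))]; s=np.linalg.lstsq(A,(P**2).sum(1),rcond=None)[0]; print("c",s[:2],"r",np.sqrt(s[2]+s[:2]@s[:2]))
def rim(im,m,z,c0,r0):
    # subpixel rim: radial gradient search along predicted circle
    g=cv2.GaussianBlur(cv2.cvtColor(im,cv2.COLOR_BGR2HSV)[...,1],(3,3),0).astype(float)
    Q=[]
    for a in np.linspace(0,2*np.pi,120,endpoint=False):
        rr=np.arange(r0-.012,r0+.012,.0005); v=[]
        for r in rr:
            u=proj(m,[c0[0]+r*np.cos(a),c0[1]+r*np.sin(a),z])
            v.append(cv2.getRectSubPix(g.astype(np.float32),(1,1),tuple(map(float,u)))[0,0])
        d=np.diff(v); i=d.argmax()
        if d[i]>8: Q.append([c0[0]+rr[i]*np.cos(a),c0[1]+rr[i]*np.sin(a)])
    Q=np.array(Q)
    for _ in range(4):
        A=np.c_[2*Q,np.ones(len(Q))]; s=np.linalg.lstsq(A,(Q**2).sum(1),rcond=None)[0]; R=np.sqrt(s[2]+s[:2]@s[:2])
        e=abs(np.linalg.norm(Q-s[:2],axis=1)-R); Q=Q[e<max(.001,2*np.median(e))]
    return s[:2].round(4),R.round(4),len(Q),e.mean().round(4)
print("lid wrist",rim(cv2.imread("pics/j.png"),m,.026,s[:2],.102))
mt=bot.camera_model("top"); im=cv2.imread("pics/a_top.png")
print("lid top",rim(im,mt,.026,[.5544,-.0174],.102)); print("tin top",rim(im,mt,.082,[.472,-.317],.1))
ms=bot.camera_model("side"); im=cv2.imread("pics/a_side.png")
print("lid side",rim(im,ms,.026,[.5544,-.0174],.102)); print("tin side",rim(im,ms,.082,[.472,-.317],.1))
```

```text
{'clock': 13.2333, 'eef_pos': [0.5458, -0.0152, 0.2097], 'tool_rot': [0.7236, 0.6903, -0.0013, -0.0011], 'ft_force': [-0.0004, 0.1727, -0.4143], 'grip_width': 0.0854}
[0.5659 0.1027] [ 0.5502 -0.1348] [ 0.55805 -0.01605] 0.2380183606363173 -3.782049920341194
c [ 0.55781612 -0.01629111] r 0.10052360607592327
lid wrist (array([ 0.5572, -0.0153]), np.float64(0.1009), 102, np.float64(0.0003))
lid top (array([ 0.5564, -0.0148]), np.float64(0.1019), 72, np.float64(0.0005))
tin top (array([ 0.4734, -0.3123]), np.float64(0.1034), 82, np.float64(0.0019))
lid side (array([ 0.5571, -0.0114]), np.float64(0.1021), 21, np.float64(0.0004))
tin side (array([ 0.474 , -0.3079]), np.float64(0.1013), 8, np.float64(0.002))
```

```bash
python3 -m jog '[[[0.011,0,-0.03,0,0,-1,0],[0.011,0,-0.06,0,0,-1,0],[0.011,0,-0.09,0,0,-1,0],[0.011,0,-0.12,0,0,-1,0],[0.011,0,-0.14,0,0,-1,0],[0.011,0,-0.155,0,0,-1,0],[0.011,0,-0.163,0,0,-1,0],[0.011,0,-0.167,0,0,-1,0],[0.011,0,-0.167,0,0,-1,0],[0.011,0,-0.167,0,0,-1,0]]]'
python3 -m jog '[[[0,0,0,0,0,0,255],[0,0,0,0,0,0,255],[0,0,0,0,0,0,255],[0,0,0,0,0,0,255],[0,0,0,0,0,0,255],[0,0,0,0,0,0,255],[0,0,0,0,0,0,255],[0,0,0,0,0,0,255],[0,0,0,0,0,0,255]]]'
python3 - <<'E'
from h import *
st()
im,m=cam("wrist"); cv2.imwrite("pics/k.png",im)
E
```

```text
clock: 14.07
eef_pos: [0.5584, -0.0154, 0.0451]
tool_rot: [0.73, 0.683, 0.0, 0.0]
ft_force: [-0.4, -0.1, -0.3]
grip_width: 0.0851
clock: 14.82
eef_pos: [0.5582, -0.0149, 0.0447]
tool_rot: [0.73, 0.683, 0.0, 0.0]
ft_force: [0.3, -0.0, 4.3]
grip_width: 0.0125
{'clock': 14.8167, 'eef_pos': [0.5582, -0.0149, 0.0447], 'tool_rot': [0.7302, 0.6832, 0.0003, 0.0002], 'ft_force': [0.3125, -0.0381, 4.2612], 'grip_width': 0.0125}
```

View pics/k.png

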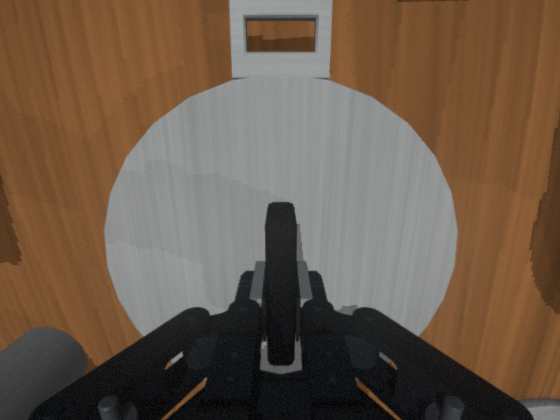

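The bar is held squarely, and the far ear hole is centred at (281,35). Lifting and carrying to the tin with a +31° turn.

```bash
python3 -m jog '[[[0,0,0.02,0,0,0,255],[0,0,0.06,0,0,0,255],[0,0,0.1,0,0,0,255],[0,0,0.14,0,0,0,255],[-0.005,-0.02,0.16,0,0,4,255],[-0.015,-0.05,0.16,0,0,8,255],[-0.025,-0.08,0.16,0,0,12,255],[-0.035,-0.12,0.16,0,0,16,255],[-0.045,-0.16,0.16,0,0,20,255],[-0.055,-0.2,0.16,0,0,24,255]]]'
python3 -m jog '[[[-0.01,-0.03,-0.01,0,0,4,255],[-0.02,-0.06,-0.02,0,0,7,255],[-0.025,-0.085,-0.03,0,0,7,255],[-0.028,-0.098,-0.03,0,0,7,255],[-0.028,-0.098,-0.03,0,0,7,255],[-0.028,-0.098,-0.03,0,0,7,255]]]'
python3 - <<'E'
from h import *
st()
im,m=cam("top"); cv2.imwrite("pics/l_top.png",im)
im2,m2=cam("side"); cv2.imwrite("pics/l_side.png",im2)
a=cv2.resize(im[200:300,320:430],None,fx=4,fy=4,interpolation=cv2.INTER_CUBIC);b=cv2.resize(im2[110:230,230:380],(400,400),interpolation=cv2.INTER_CUBIC)
print(a.shape); b=cv2.resize(im2[110:230,260:380],(400,400)); a=a[:400,:]; cv2.imwrite("pics/l.png",np.hstack([a[:,:400],b]))
E
```

```text
clock: 15.7
eef_pos: [0.5016, -0.2161, 0.2033]
tool_rot: [0.57, 0.821, -0.0, -0.001]
ft_force: [0.7, -1.3, -3.0]
grip_width: 0.0126
clock: 16.2
eef_pos: [0.4745, -0.3129, 0.1736]
tool_rot: [0.522, 0.853, 0.0, -0.001]
ft_force: [0.6, 0.9, -3.1]
grip_width: 0.0132
{'clock': 16.2, 'eef_pos': [0.4745, -0.3129, 0.1736], 'tool_rot': [0.5217, 0.8531, 0.0005, -0.0009], 'ft_force': [0.6055, 0.9471, -3.129], 'grip_width': 0.0132}
(400, 440, 3)
```

View pics/l.png

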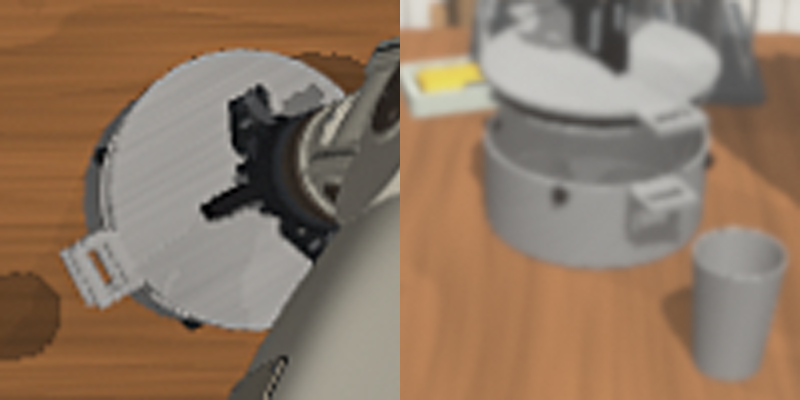

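The lid hovers over the tin. In the top crop the ear hole is at (99,270), and in the side crop the ear sits just above the lug.

Run:
```python
from h import *
m=bot.camera_model("top"); im=cv2.imread("pics/l_top.png")
def holec(im,u,v,w=8):
    S=cv2.cvtColor(im,cv2.COLOR_BGR2HSV)[...,1]; p=cv2.resize(S[v-w:v+w,u-w:u+w],None,fx=8,fy=8,interpolation=cv2.INTER_CUBIC)
    k=(p>100).astype(np.uint8); n,l,s,c=cv2.connectedComponentsWithStats(k)
    return [(s[i,4],((c[i]+.5)/8-.5+[u-w,v-w]).round(2).tolist()) for i in range(1,n) if s[i,4]>200 and 0<s[i,0] and s[i,0]+s[i,2]<16*w and s[i,1]>0 and s[i,1]+s[i,3]<16*w]
a=holec(im,345,267);print("lid ear",a,[pl(m,*x[1],.155) for x in a])
im0=cv2.imread("pics/a_top.png")
for u,v in((344,267),(410,231)):
    b=holec(im0,u,v); print("tin",b,[pl(m,*x[1],.082) for x in b])
th=np.radians(27.1); d=np.array([-np.sin(th),np.cos(th)])*.1185
o=bot.get_obs()["eef_pos"][:2]; print("expected ear from TCP",o+d,o-d)
ms=bot.camera_model("side")
def tri(p1,p2):
    o1,w1=ray(m,*p1);o2,w2=ray(ms,*p2);A=np.c_[w1,-w2];t=np.linalg.lstsq(A,o2-o1,rcond=None)[0];return (o1+w1*t[0]+o2+w2*t[1])/2
for nm,c in(("ear",(662,118)),("lug",(662,197))):
    p2=(260+(c[0]-400)*.3,110+c[1]*.3); print(nm,p2,pl(ms,*p2,.155 if nm=="ear" else .082))
```

```text
lid ear [(np.int32(800), [344.6, 266.35])] [array([ 0.4204, -0.2016])]
tin [(np.int32(2451), [343.25, 266.55])] [array([ 0.4209, -0.2112])]
tin [(np.int32(2112), [409.01, 230.27])] [array([ 0.5274, -0.4224])]
expected ear from TCP [ 0.42131096 -0.20642516] [ 0.5292751  -0.41740559]
ear (338.6, 145.4) [ 0.4277 -0.2004]
lug (338.6, 169.1) [ 0.4225 -0.2042]
```

```bash
cat >> h.py <<'E'
def rimpts(im,m,z,c0,r0,arc,sgn=1,w=.010,th=12):
    g=cv2.GaussianBlur(cv2.cvtColor(im,cv2.COLOR_BGR2HSV)[...,1],(3,3),0).astype(np.float32); Q=[]
    rr=np.arange(r0-w,r0+w,.0005)
    for a in np.radians(arc):
        v=[cv2.getRectSubPix(g,(1,1),tuple(map(float,proj(m,[c0[0]+r*np.cos(a),c0[1]+r*np.sin(a),z]))))[0,0] for r in rr]
        d=np.diff(np.convolve(v,np.ones(3)/3,'valid')); i=d.argmax()
        if d[i]>th/4: Q.append([np.degrees(a),rr[i+1]-r0])
    return np.array(Q)
def fitc(Q,c0):
    a=np.radians(Q[:,0]); k=np.ones(len(a),bool)
    for _ in range(5):
        s=np.linalg.lstsq(np.c_[np.cos(a),np.sin(a)][k],Q[k,1],rcond=None)[0]; e=abs(Q[:,1]-np.c_[np.cos(a),np.sin(a)]@s); k=e<max(.001,2*np.median(e))
    return (np.array(c0)+s).round(4),k.sum(),e[k].mean().round(4)
E
python3 - <<'E'
from h import *
m=bot.camera_model("top"); o=bot.get_obs()["eef_pos"][:2]
Q=rimpts(cv2.imread("pics/l_top.png"),m,.155,o,.102,np.r_[0:110:3,125:200:3]); print("lid",fitc(Q,o),"tcp",o.round(4))
print(np.c_[Q[::4,0],Q[::4,1]*1e3].round(1).tolist())
for c in([.473,-.315],):
    Q=rimpts(cv2.imread("pics/a_top.png"),m,.082,c,.1,np.r_[0:100:3,135:280:3,315:360:3]); print("tin",fitc(Q,c)); print(np.c_[Q[::3,0],Q[::3,1]*1e3].round(1).tolist())
E
```

```text
lid (array([ 0.4726, -0.3051]), np.int64(40), np.float64(0.002)) tcp [ 0.4753 -0.3119]
[[0.0, -1.5], [12.0, -2.0], [24.0, -0.5], [36.0, -0.5], [48.0, -0.5], [60.0, 4.0], [72.0, 8.5], [140.0, 8.0], [152.0, 4.5], [164.0, -1.0], [176.0, 1.0]]
tin (array([ 0.4743, -0.3174]), np.int64(69), np.float64(0.0009))
[[0.0, 2.0], [9.0, 0.0], [18.0, -1.5], [27.0, -1.5], [36.0, 0.5], [45.0, 1.0], [54.0, 4.0], [63.0, 6.5], [72.0, 7.5], [81.0, 8.5], [90.0, 8.5], [99.0, 8.5], [141.0, 5.5], [150.0, 2.0], [159.0, -1.5], [168.0, -2.5], [177.0, -3.0], [186.0, -2.0], [195.0, 0.0], [204.0, -1.5], [213.0, 0.0], [222.0, 0.5], [231.0, 1.0], [240.0, 3.0], [249.0, 4.0], [258.0, 2.5], [267.0, 1.0], [276.0, 2.5], [318.0, 3.5], [327.0, 1.5], [336.0, 1.0], [345.0, 2.5], [354.0, -0.5]]
```

Estimates put the tin's centre at (.474,-.315) ± 2 mm. I'll lower and feel: bead contact is expected at TCP z≈.122 and rim contact at ≈.127.

```bash
python3 -m jog '[[[-0.001,-0.003,-0.015,0,0,0,255],[-0.001,-0.003,-0.03,0,0,0,255],[-0.001,-0.003,-0.038,0,0,0,255],[-0.001,-0.003,-0.042,0,0,0,255],[-0.001,-0.003,-0.042,0,0,0,255],[-0.001,-0.003,-0.042,0,0,0,255]]]'
python3 -m jog '[[[0,0,-0.002,0,0,0,255],[0,0,-0.004,0,0,0,255],[0,0,-0.004,0,0,0,255],[0,0,-0.004,0,0,0,255]]]'
python3 -m jog '[[[0,0,-0.002,0,0,0,255],[0,0,-0.004,0,0,0,255],[0,0,-0.004,0,0,0,255],[0,0,-0.004,0,0,0,255]]]'
```

```text
clock: 16.8
eef_pos: [0.4744, -0.3155, 0.1328]
tool_rot: [0.521, 0.854, 0.0, 0.0]
ft_force: [1.1, 0.4, -2.3]
grip_width: 0.0127
clock: 17.13
eef_pos: [0.4739, -0.316, 0.1285]
tool_rot: [0.521, 0.853, -0.0, 0.0]
ft_force: [0.2, 0.4, -2.6]
grip_width: 0.0129
clock: 17.47
eef_pos: [0.4738, -0.316, 0.1241]
tool_rot: [0.521, 0.853, -0.0, -0.0]
ft_force: [0.1, -0.4, -3.2]
grip_width: 0.0124
```

The plug is in the bore with no contact. Pressing on.

```bash
python3 -m jog '[[[0,0,-0.002,0,0,0,255],[0,0,-0.004,0,0,0,255],[0,0,-0.006,0,0,0,255],[0,0,-0.006,0,0,0,255]]]'
python3 -m jog '[[[0,0,-0.002,0,0,0,255],[0,0,-0.004,0,0,0,255],[0,0,-0.006,0,0,0,255],[0,0,-0.006,0,0,0,255]]]'
```

```text
clock: 17.8
eef_pos: [0.4741, -0.3164, 0.1182]
tool_rot: [0.521, 0.853, -0.0, 0.0]
ft_force: [0.0, -1.2, -1.8]
grip_width: 0.0128
clock: 18.13
eef_pos: [0.4736, -0.3159, 0.1115]
tool_rot: [0.521, 0.853, -0.0, -0.0]
ft_force: [1.4, -1.1, -4.2]
grip_width: 0.0128
```

```bash
python3 -m jog '[[[0,0,-0.002,0,0,0,255],[0,0,-0.004,0,0,0,255],[0,0,-0.004,0,0,0,255],[0,0,-0.004,0,0,0,255]]]'
python3 -m jog '[[[0,0,-0.002,0,0,0,255],[0,0,-0.004,0,0,0,255],[0,0,-0.004,0,0,0,255],[0,0,-0.004,0,0,0,255]]]'
python3 - <<'E'
from h import *
im,m=cam("side"); im2,_=cam("wrist"); cv2.imwrite("pics/n.png",np.hstack([cv2.resize(im[110:230,250:380],(390,360),interpolation=cv2.INTER_CUBIC),cv2.resize(im2,None,fx=.73,fy=.857)[:360]]))
E
```

```text
clock: 18.47
eef_pos: [0.4737, -0.3158, 0.1076]
tool_rot: [0.521, 0.854, -0.0, -0.0]
ft_force: [1.0, -1.5, -4.7]
grip_width: 0.0128
clock: 18.8
eef_pos: [0.4739, -0.316, 0.1067]
tool_rot: [0.521, 0.854, -0.0, 0.001]
ft_force: [-3.3, 2.1, 9.7]
grip_width: 0.0131
```

View pics/n.png

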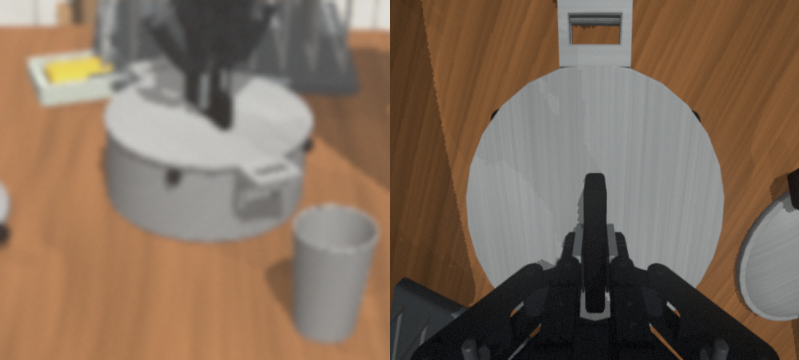

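The lid is home at z=.1067 as predicted, and the ear lies over the lug. I'll give it one firmer press and then release.

```bash
python3 -m jog '[[[0,0,-0.002,0,0,0,255],[0,0,-0.004,0,0,0,255],[0,0,-0.004,0,0,0,255],[0,0,-0.004,0,0,0,255]]]'
python3 -m jog '[[[0,0,0.006,0,0,0,255],[0,0,0.008,0,0,0,255],[0,0,0.008,0,0,0,255]]]'
python3 -m jog '[[[0,0,0,0,0,0,0],[0,0,0,0,0,0,0],[0,0,0,0,0,0,0],[0,0,0,0,0,0,0],[0,0,0,0,0,0,0],[0,0,0.03,0,0,0,0],[0,0,0.07,0,0,0,0],[0,0,0.11,0,0,0,0],[0,0,0.12,0,0,0,0],[0,0,0.12,0,0,0,0]]]'
python3 -m jog '[[[0,0,0,0,0,0,0],[0,0,0,0,0,0,0]]]'
python3 - <<'E'
from h import *
im2,m=cam("wrist"); cv2.imwrite("pics/o.png",im2);im,_=cam("side");cv2.imwrite("pics/o_side.png",im)
cv2.imwrite("pics/o2.png",np.hstack([cv2.resize(im[110:230,250:380],(390,360),interpolation=cv2.INTER_CUBIC),cv2.resize(im2[:320,90:450],(405,360))]))
im,_=cam("top");cv2.imwrite("pics/o_top.png",im)
E
```

```text
clock: 19.23
eef_pos: [0.474, -0.316, 0.1066]
tool_rot: [0.521, 0.854, -0.0, 0.002]
ft_force: [-9.1, 5.3, 29.9]
grip_width: 0.0126
clock: 19.48
eef_pos: [0.4742, -0.3162, 0.1088]
tool_rot: [0.521, 0.854, -0.0, 0.001]
ft_force: [0.3, -2.0, -1.9]
grip_width: 0.0127
clock: 20.32
eef_pos: [0.4762, -0.3174, 0.2332]
tool_rot: [0.521, 0.854, -0.0, 0.005]
ft_force: [-0.0, -0.7, -0.4]
grip_width: 0.0853
clock: 20.48
eef_pos: [0.4732, -0.3155, 0.2267]
tool_rot: [0.521, 0.854, 0.0, -0.001]
ft_force: [0.7, 0.3, -0.8]
grip_width: 0.0851
```

View pics/o2.png

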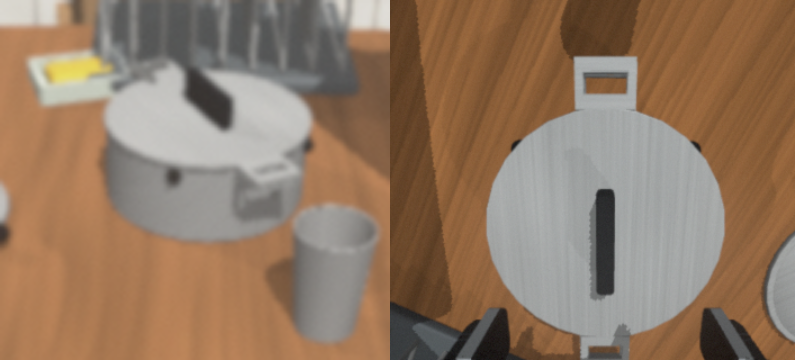

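The lid looks level with the holes aligned. For certainty I'll push on the bar top with shut fingers; if the lid is home, contact should come at TCP z≈.130.

```bash
python3 -m jog '[[[0.001,0,-0.01,0,0,0,255],[0.001,0,-0.02,0,0,0,255],[0.001,0,-0.03,0,0,0,255],[0.001,0,-0.05,0,0,0,255],[0.001,0,-0.06,0,0,0,255],[0.001,0,-0.07,0,0,0,255],[0.001,0,-0.08,0,0,0,255],[0.001,0,-0.085,0,0,0,255],[0.001,0,-0.088,0,0,0,255],[0.001,0,-0.088,0,0,0,255]]]'
python3 -m jog '[[[0,0,-0.003,0,0,0,255],[0,0,-0.006,0,0,0,255],[0,0,-0.009,0,0,0,255],[0,0,-0.011,0,0,0,255],[0,0,-0.011,0,0,0,255]]]'
python3 -m jog '[[[0,0,-0.002,0,0,0,255],[0,0,-0.003,0,0,0,255],[0,0,-0.003,0,0,0,255]]]'
```

```text
clock: 21.47
eef_pos: [0.4747, -0.3158, 0.1398]
tool_rot: [0.521, 0.854, 0.0, -0.0]
ft_force: [0.1, 0.6, -0.0]
grip_width: -0.0001
clock: 21.88
eef_pos: [0.4751, -0.3161, 0.1301]
tool_rot: [0.521, 0.854, -0.0, 0.001]
ft_force: [-2.2, 0.7, 4.2]
grip_width: 0.0001
clock: 22.13
eef_pos: [0.4751, -0.3161, 0.13]
tool_rot: [0.521, 0.854, -0.0, 0.002]
ft_force: [-6.1, 4.4, 18.7]
grip_width: -0.0003
```

Contact came at .130 and held under 19 N, so the lid is home. Next I'll rise, look at the holes, then go over the screw block.

```bash
python3 -m jog '[[[0,0,0.03,0,0,0,200],[0,0,0.07,0,0,0,100],[0,0,0.1,0,0,0,0],[0,0,0.12,0,0,0,0],[0,0,0.12,0,0,0,0],[0,0,0.12,0,0,0,0],[0,0,0.12,0,0,0,0],[0,0,0.12,0,0,0,0]]]'
python3 - <<'E'
from h import *
st(); m=bot.camera_model("wrist"); im=bot.camera("wrist"); cv2.imwrite("pics/p.png",im); np.save("mp.npy",m,allow_pickle=True)
o=bot.get_obs()["eef_pos"]; th=np.radians(27.1); d=np.array([-np.sin(th),np.cos(th)])*.1185
for s in(1,-1): print(proj(m,[*(np.array([.474,-.316])+s*d),.088]))
E
python3 -m jog '[[[0,0.03,0,0,0,6,0],[0.01,0.07,0,0,0,12,0],[0.02,0.11,0,0,0,18,0],[0.03,0.15,0,0,0,24,0],[0.04,0.19,0,0,0,30,0],[0.05,0.23,0,0,0,36,0],[0.06,0.27,0,0,0,42,0],[0.07,0.31,0,0,0,48,0],[0.08,0.35,0,0,0,54,0],[0.1,0.39,0,0,0,60,0]]]'
python3 -m jog '[[[0.01,0.04,-0.01,0,0,0,0],[0.02,0.08,-0.03,0,0,0,0],[0.025,0.12,-0.04,0,0,0,0],[0.025,0.14,-0.04,0,0,0,0],[0.025,0.14,-0.04,0,0,0,0],[0.025,0.14,-0.04,0,0,0,0],[0.025,0.14,-0.04,0,0,0,0]]]'
python3 - <<'E'
from h import *
st(); m=bot.camera_model("wrist"); im=bot.camera("wrist"); cv2.imwrite("pics/q.png",im); np.save("mq.npy",m,allow_pickle=True)
p=cv2.imread("pics/p.png"); cv2.imwrite("pics/pq.png",np.hstack([cv2.resize(im,(400,300)),cv2.resize(p,(400,300))]))
E
```

```text
clock: 22.8
eef_pos: [0.4741, -0.3154, 0.2445]
tool_rot: [0.521, 0.854, 0.0, -0.002]
ft_force: [0.9, 0.1, -0.9]
grip_width: 0.0857
{'clock': 22.8, 'eef_pos': [0.4741, -0.3154, 0.2445], 'tool_rot': [0.5211, 0.8535, 0.0001, -0.0017], 'ft_force': [0.9153, 0.1262, -0.9296], 'grip_width': 0.0857}
[280.4  74.5]
[279.9 303.4]
clock: 23.68
eef_pos: [0.5721, 0.0735, 0.2453]
tool_rot: [0.022, 1.0, -0.0, -0.002]
ft_force: [1.3, -0.4, -0.8]
grip_width: 0.0855
clock: 24.27
eef_pos: [0.5981, 0.2109, 0.2053]
tool_rot: [0.024, 1.0, -0.001, -0.001]
ft_force: [0.6, -0.1, 1.0]
grip_width: 0.0853
{'clock': 24.2667, 'eef_pos': [0.5981, 0.2109, 0.2053], 'tool_rot': [0.0244, 0.9997, -0.0006, -0.0009], 'ft_force': [0.6042, -0.0686, 1.0161], 'grip_width': 0.0853}
```

View pics/pq.png

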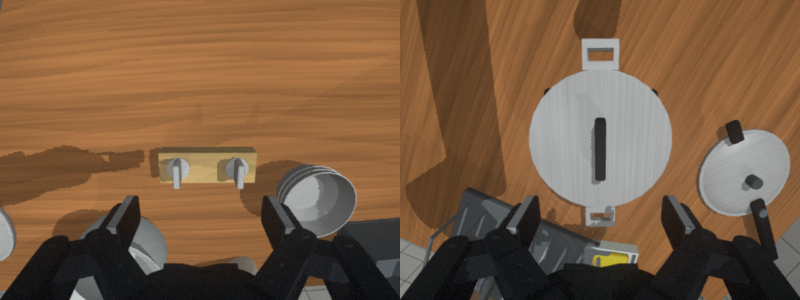

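Right half: the ear holes are at (280,73) and (281,302) in the full image, within 2 px of prediction. Left half: screw wings are at about (248,246) and (335,246) in full pixels. I'll extract them numerically.

Run:
```python
from h import *
m=np.load("mq.npy",allow_pickle=True).item(); im=cv2.imread("pics/q.png"); hsv=cv2.cvtColor(im,cv2.COLOR_BGR2HSV)
k=(hsv[...,1]<50).astype(np.uint8); k[:195]=0;k[275:]=0
n,l,s,c=cv2.connectedComponentsWithStats(k)
for i in range(1,n):
    if 100<s[i,4]<3000 and 200<c[i][0]<370:
        print(s[i].tolist(),c[i].round(1))
        for v in range(s[i,1],s[i,1]+s[i,3],4):
            u=np.where(l[v]==i)[0]; print(v,u.min(),u.max(),hsv[v,u[::2],2].tolist())
y=((hsv[...,0]>15)&(hsv[...,0]<32)&(hsv[...,2]>150)&(hsv[...,1]>60)).astype(np.uint8)[195:275,200:380]
cn=max(cv2.findContours(y,0,2)[0],key=cv2.contourArea)+np.array([200,195]); r=cv2.minAreaRect(cn); print(r); b=cv2.boxPoints(r); print(b.round().tolist()); print([pl(m,*q,.032).tolist() for q in b], pl(m,*r[0],.032))
for y_ in(.2577,.1675): print(proj(m,[.638,y_,.07]))
```

```text
[234, 221, 32, 44, 916] [248.9 239. ]
221 246 253 [130, 123, 125, 134]
225 238 260 [113, 127, 129, 102, 87, 95, 103, 109, 168, 176, 172, 146]
229 235 263 [124, 128, 132, 130, 95, 96, 99, 106, 107, 136, 177, 180, 178, 178, 171]
233 234 265 [131, 132, 131, 126, 129, 152, 155, 150, 117, 106, 169, 175, 178, 177, 184, 180]
237 234 265 [128, 128, 128, 120, 151, 177, 180, 178, 138, 106, 166, 174, 176, 183, 184, 181]
241 235 264 [130, 128, 131, 126, 167, 177, 182, 169, 114, 112, 179, 188, 190, 189, 191]
245 237 262 [132, 132, 121, 165, 178, 178, 167, 115, 114, 176, 184, 187, 186]
249 242 257 [137, 176, 178, 181, 157, 104, 156, 185]
253 242 252 [142, 175, 180, 179, 162, 114]
257 242 252 [137, 176, 181, 181, 167, 121]
261 242 251 [136, 175, 179, 179, 168]
[316, 221, 32, 44, 929] [332. 239.]
221 327 336 [118, 131, 114, 113, 127]
225 321 343 [107, 123, 125, 124, 86, 87, 89, 97, 108, 170, 174, 161]
229 317 346 [105, 131, 130, 128, 131, 123, 81, 82, 88, 94, 100, 111, 174, 177, 177]
233 316 347 [117, 132, 129, 125, 123, 123, 84, 80, 82, 117, 158, 158, 156, 149, 179, 173]
237 316 347 [118, 120, 120, 120, 119, 120, 83, 81, 85, 146, 175, 178, 181, 156, 177, 174]
241 316 346 [118, 122, 122, 122, 122, 119, 79, 78, 90, 148, 176, 180, 176, 153, 179, 181]
245 319 343 [122, 120, 120, 122, 91, 80, 80, 134, 170, 173, 178, 171, 179]
249 324 341 [123, 119, 79, 77, 106, 161, 177, 158, 169]
253 329 340 [78, 86, 144, 177, 179, 178]
257 330 340 [87, 124, 171, 180, 179, 162]
261 331 340 [102, 154, 181, 178, 175]
((290.5, 235.0), (42.0, 137.0), 90.0)
[[222.0, 214.0], [359.0, 214.0], [359.0, 256.0], [222.0, 256.0]]
[[0.6134, 0.147], [0.6204, 0.2945], [0.6706, 0.2963], [0.6632, 0.1414]] [0.6412 0.2197]
[330.4 244.8]
[238.3 248.8]
```

Run:
```python
from h import *
m=np.load("mq.npy",allow_pickle=True).item(); 
for L,(a,b) in {"left":((247.5,233),(246.5,264)),"right":((338,232.5),(335.5,264))}.items():
    A,B=pl(m,*a,.07),pl(m,*b,.07); print(L,A,B,(A+B)/2,np.linalg.norm(A-B),np.degrees(np.arctan2(*(B-A)[::-1])))
st(); print(bot.get_obs()["joint_pos"].round(2))
```

```text
left [0.6218 0.1779] [0.6549 0.1741] [0.63835 0.176  ] 0.03331741286474688 -6.549091574195307
right [0.6254 0.265 ] [0.6592 0.263 ] [0.6423 0.264 ] 0.033859119894055184 -3.386334328783695
{'clock': 24.3167, 'eef_pos': [0.5983, 0.2103, 0.2059], 'tool_rot': [0.025, 0.9997, -0.0004, -0.0005], 'ft_force': [-1.0906, -0.1696, -0.3408], 'grip_width': 0.0857}
[ 0.34  0.53  0.34  1.39 -0.    0.39]
```

```bash
python3 -m jog '[[[0.02,-0.017,-0.01,0,0,0,120],[0.04,-0.034,-0.03,0,0,0,120],[0.04,-0.034,-0.06,0,0,0,120],[0.04,-0.034,-0.09,0,0,0,120],[0.04,-0.034,-0.12,0,0,0,120],[0.04,-0.034,-0.14,0,0,0,120],[0.04,-0.034,-0.15,0,0,0,120],[0.04,-0.034,-0.153,0,0,0,120],[0.04,-0.034,-0.153,0,0,0,120],[0.04,-0.034,-0.153,0,0,0,120]]]'
python3 -m jog '[[[0,0,0,0,0,0,255],[0,0,0,0,0,0,255],[0,0,0,0,0,0,255],[0,0,0,0,0,0,255],[0,0,0,0,0,0,255],[0,0,0,0,0,0,255],[0,0,0,0,0,0,255]]]'
python3 -m jog '[[[0,0,0.02,0,0,0,255],[0,0,0.05,0,0,0,255],[0,0,0.09,0,0,0,255],[0,0,0.12,0,0,0,255],[0,0,0.15,0,0,0,255],[0,0,0.15,0,0,0,255],[0,0,0.15,0,0,0,255]]]'
python3 - <<'E'
from h import *
m=bot.camera_model("wrist"); im=bot.camera("wrist"); cv2.imwrite("pics/r.png",im); st()
E
```

```text
clock: 25.15
eef_pos: [0.6398, 0.1771, 0.0552]
tool_rot: [0.025, 1.0, 0.0, 0.001]
ft_force: [0.2, -0.0, -0.3]
grip_width: 0.0454
clock: 25.73
eef_pos: [0.6394, 0.1767, 0.0548]
tool_rot: [0.025, 1.0, -0.0, 0.001]
ft_force: [-0.5, -3.4, 6.3]
grip_width: 0.0091
clock: 26.32
eef_pos: [0.6398, 0.1782, 0.2059]
tool_rot: [0.024, 1.0, 0.001, 0.002]
ft_force: [-0.1, -0.7, -2.1]
grip_width: 0.0089
{'clock': 26.3667, 'eef_pos': [0.6386, 0.1778, 0.2035], 'tool_rot': [0.0243, 0.9997, 0.0005, 0.0003], 'ft_force': [-0.4514, -0.2448, -1.9873], 'grip_width': 0.0088}
```

The screw is held (width 8.9 mm). I'm checking where its wing sits in the pads, then carrying it to the near hole with a +30° turn.

```bash
python3 -m jog '[[[-0.02,-0.03,0,0,0,5,255],[-0.04,-0.065,0,0,0,10,255],[-0.06,-0.1,0,0,0,15,255],[-0.08,-0.135,0,0,0,20,255],[-0.1,-0.17,0,0,0,25,255],[-0.12,-0.205,0,0,0,30,255],[-0.14,-0.24,0,0,0,30,255],[-0.16,-0.275,0,0,0,30,255],[-0.18,-0.31,0,0,0,30,255],[-0.2,-0.345,0,0,0,30,255]]]'
python3 -m jog '[[[-0.012,-0.03,-0.01,0,0,0,255],[-0.018,-0.043,-0.03,0,0,0,255],[-0.018,-0.043,-0.04,0,0,0,255],[-0.018,-0.043,-0.04,0,0,0,255],[-0.018,-0.043,-0.04,0,0,0,255],[-0.018,-0.043,-0.04,0,0,0,255]]]'
python3 - <<'E'
from h import *
st(); m=bot.camera_model("wrist"); im=bot.camera("wrist"); cv2.imwrite("pics/s.png",im)
o=bot.get_obs(); p=np.array(o["eef_pos"]); from scipy.spatial.transform import Rotation as R
r=R.from_quat(o["tool_rot"]); print("jaw",np.degrees(np.arctan2(*r.apply([0,1,0])[[1,0]])))
print("foot ends",[proj(m,p+r.apply([s*.012,0,.045])) for s in(-1,0,1)],"collar ctr",proj(m,p+r.apply([0,0,.045-.026])),[proj(m,p+r.apply([s*.018,0,.019])) for s in(-1,1)],"hole",proj(m,[.42,-.2105,.088]))
cv2.imwrite("pics/s2.png",cv2.resize(im[150:420,180:380],(593,800))[:600] if 0 else cv2.resize(im[200:420,160:400],(655,600)))
E
```

```text
clock: 27.2
eef_pos: [0.4359, -0.1682, 0.2011]
tool_rot: [-0.235, 0.972, 0.001, -0.002]
ft_force: [1.1, -1.1, -0.6]
grip_width: 0.0086
clock: 27.7
eef_pos: [0.4205, -0.2101, 0.1629]
tool_rot: [-0.235, 0.972, 0.001, -0.0]
ft_force: [-0.3, 1.0, -0.8]
grip_width: 0.0091
{'clock': 27.7, 'eef_pos': [0.4205, -0.2101, 0.1629], 'tool_rot': [-0.2355, 0.9719, 0.0005, -0.0004], 'ft_force': [-0.2648, 0.9546, -0.7759], 'grip_width': 0.0091}
jaw 117.26350773829718
foot ends [array([279.8, 265.5]), array([279.8, 249. ]), array([279.8, 231.8])] collar ctr [279.8 268.3] [array([279.8, 295.5]), array([279.8, 239. ])] hole [280.  230.5]
```

View pics/s2.png

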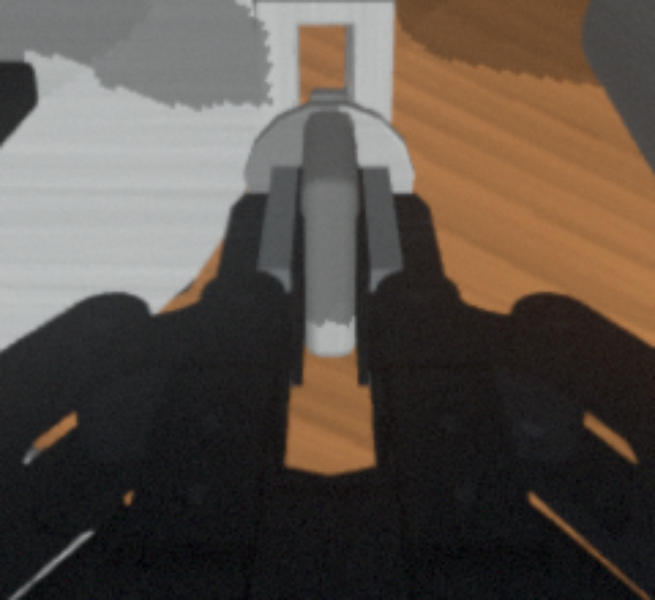

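The screw is centred in the jaws, with its collar edge at v≈237 against 239 predicted. The hole's centreline is at u≈279.5 against 280. Inserting.

```bash
python3 -m jog '[[[-0.0005,-0.0005,-0.012,0,0,0,255],[-0.0005,-0.0005,-0.022,0,0,0,255],[-0.0005,-0.0005,-0.027,0,0,0,255],[-0.0005,-0.0005,-0.031,0,0,0,255],[-0.0005,-0.0005,-0.035,0,0,0,255],[-0.0005,-0.0005,-0.038,0,0,0,255],[-0.0005,-0.0005,-0.038,0,0,0,255]]]'
python3 -m jog '[[[0,0,-0.003,0,0,0,255],[0,0,-0.006,0,0,0,255],[0,0,-0.009,0,0,0,255],[0,0,-0.012,0,0,0,255],[0,0,-0.012,0,0,0,255]]]'
python3 -m jog '[[[0,0,-0.001,0,0,0,255],[0,0,-0.002,0,0,0,255],[0,0,-0.002,0,0,0,255]]]'
```

```text
clock: 28.33
eef_pos: [0.42, -0.2109, 0.125]
tool_rot: [-0.235, 0.972, 0.0, -0.0]
ft_force: [0.5, 0.4, -0.9]
grip_width: 0.0085
clock: 28.75
eef_pos: [0.4196, -0.211, 0.1126]
tool_rot: [-0.235, 0.972, 0.0, -0.0]
ft_force: [0.3, 0.3, -0.4]
grip_width: 0.0088
clock: 29.0
eef_pos: [0.42, -0.2112, 0.1112]
tool_rot: [-0.235, 0.972, 0.0, -0.0]
ft_force: [0.3, 0.2, -1.3]
grip_width: 0.009
```

```bash
python3 -m jog '[[[0,0,-0.001,0,0,0,255],[0,0,-0.002,0,0,0,255],[0,0,-0.002,0,0,0,255]]]'
python3 -m jog '[[[0,0,0,0,0,-7,255],[0,0,0,0,0,-14,255],[0,0,0,0,0,-21,255],[0,0,0,0,0,-28,255],[0,0,0,0,0,-35,255],[0,0,0,0,0,-42,255],[0,0,0,0,0,-49,255],[0,0,0,0,0,-56,255],[0,0,0,0,0,-63,255],[0,0,0,0,0,-70,255]]]'
python3 -m jog '[[[0,0,0,0,0,-7,255],[0,0,0,0,0,-14,255],[0,0,0,0,0,-20,255],[0,0,0,0,0,-20,255],[0,0,0,0,0,-20,255]]]'
```

```text
clock: 29.25
eef_pos: [0.4203, -0.2113, 0.1105]
tool_rot: [-0.235, 0.972, -0.0, 0.0]
ft_force: [-1.5, 1.8, 7.7]
grip_width: 0.009
clock: 30.08
eef_pos: [0.4208, -0.2118, 0.1106]
tool_rot: [0.368, 0.93, -0.0, 0.001]
ft_force: [-1.5, 0.1, 6.5]
grip_width: 0.0089
clock: 30.5
eef_pos: [0.421, -0.2117, 0.1106]
tool_rot: [0.521, 0.853, 0.0, 0.001]
ft_force: [-0.8, -0.4, 6.1]
grip_width: 0.0089
```

The collar has seated (7.7 N at .1105) and the screw is turned 90°. Releasing and fetching the second screw.

```bash
python3 -m jog '[[[0,0,0,0,0,0,120],[0,0,0,0,0,0,120],[0,0,0,0,0,0,120],[0,0,0,0,0,0,120],[0,0,0.03,0,0,0,120],[0,0,0.07,0,0,0,120],[0,0,0.1,0,0,0,120],[0,0,0.1,0,0,0,120]]]'
python3 -m jog '[[[0.02,0.035,0,0,0,6,120],[0.04,0.07,0,0,0,12,120],[0.055,0.105,0,0,0,18,120],[0.07,0.14,0,0,0,24,120],[0.085,0.175,0,0,0,30,120],[0.1,0.21,0,0,0,36,120],[0.115,0.245,0,0,0,42,120],[0.13,0.28,0,0,0,48,120],[0.145,0.315,0,0,0,54,120],[0.16,0.35,0,0,0,60,120]]]'
python3 -m jog '[[[0.015,0.035,0,0,0,0,120],[0.03,0.07,0,0,0,0,120],[0.045,0.105,0,0,0,0,120],[0.06,0.127,0,0,0,0,120],[0.06,0.127,0,0,0,0,120],[0.06,0.127,0,0,0,0,120],[0.06,0.127,0,0,0,0,120]]]'
python3 - <<'E'
from h import *
st(); m=bot.camera_model("wrist"); im=bot.camera("wrist"); cv2.imwrite("pics/t.png",im)
hsv=cv2.cvtColor(im,cv2.COLOR_BGR2HSV); print(proj(m,[.6425,.2655,.07]),[proj(m,[.6425+s*.018,.2655-s*.0008,.07]) for s in(-1,1)])
k=(hsv[...,1]<50).astype(np.uint8); n,l,s,c=cv2.connectedComponentsWithStats(k)
print([(s[i].tolist(),c[i].round()) for i in range(1,n) if s[i,4]>150])
im,_=cam("top"); cv2.imwrite("pics/t_top.png",im)
E
```

```text
clock: 31.17
eef_pos: [0.4234, -0.2129, 0.2156]
tool_rot: [0.521, 0.853, 0.0, 0.006]
ft_force: [0.1, -1.1, 0.6]
grip_width: 0.0451
clock: 32.0
eef_pos: [0.5802, 0.1407, 0.2085]
tool_rot: [0.022, 1.0, -0.0, -0.0]
ft_force: [0.7, -0.8, -0.2]
grip_width: 0.0449
clock: 32.58
eef_pos: [0.6395, 0.2653, 0.208]
tool_rot: [0.024, 1.0, -0.001, -0.001]
ft_force: [0.1, -0.2, -1.0]
grip_width: 0.0449
{'clock': 32.5833, 'eef_pos': [0.6395, 0.2653, 0.208], 'tool_rot': [0.0245, 0.9997, -0.0007, -0.001], 'ft_force': [0.147, -0.2368, -0.9671], 'grip_width': 0.0449}
[280.8 210.1] [array([280.8, 191.6]), array([280.9, 227.9])]
[([264, 185, 33, 43, 946], array([280., 203.])), ([0, 196, 560, 224, 62977], array([301., 339.])), ([207, 264, 26, 47, 553], array([220., 287.]))]
```

The predicted wing end (280.9, 227.9) matches the blob's (280, 227). Descending to grasp.

```bash
python3 -m jog '[[[0.003,0,-0.02,0,0,0,120],[0.003,0,-0.05,0,0,0,120],[0.003,0,-0.08,0,0,0,120],[0.003,0,-0.11,0,0,0,120],[0.003,0,-0.13,0,0,0,120],[0.003,0,-0.145,0,0,0,120],[0.003,0,-0.152,0,0,0,120],[0.003,0,-0.155,0,0,0,120],[0.003,0,-0.155,0,0,0,120],[0.003,0,-0.155,0,0,0,120]]]'
python3 -m jog '[[[0,0,0,0,0,0,255],[0,0,0,0,0,0,255],[0,0,0,0,0,0,255],[0,0,0,0,0,0,255],[0,0,0,0,0,0,255],[0,0,0,0,0,0,255],[0,0,0,0,0,0,255]]]'
python3 -m jog '[[[0,0,0.02,0,0,0,255],[0,0,0.05,0,0,0,255],[0,0,0.09,0,0,0,255],[0,0,0.12,0,0,0,255],[0,0,0.15,0,0,0,255],[0,0,0.15,0,0,0,255],[0,0,0.15,0,0,0,255]]]'
python3 -m jog '[[[-0.005,-0.04,0,0,0,4,255],[-0.01,-0.08,0,0,0,8,255],[-0.015,-0.12,0,0,0,12,255],[-0.02,-0.16,0,0,0,16,255],[-0.03,-0.2,0,0,0,20,255],[-0.04,-0.24,0,0,0,24,255],[-0.05,-0.28,0,0,0,27,255],[-0.06,-0.32,0,0,0,30,255],[-0.07,-0.36,0,0,0,30,255],[-0.08,-0.4,0,0,0,30,255]]]'
```

```text
clock: 33.52
eef_pos: [0.644, 0.2657, 0.0561]
tool_rot: [0.025, 1.0, 0.001, 0.001]
ft_force: [0.0, -0.2, 0.2]
grip_width: 0.0456
clock: 34.1
eef_pos: [0.6438, 0.2661, 0.0557]
tool_rot: [0.024, 1.0, 0.0, 0.001]
ft_force: [-0.9, -1.1, 5.5]
grip_width: 0.0087
clock: 34.68
eef_pos: [0.6442, 0.2664, 0.2068]
tool_rot: [0.024, 1.0, 0.001, 0.002]
ft_force: [-0.8, 0.1, -1.1]
grip_width: 0.0088
clock: 35.52
eef_pos: [0.5608, -0.1355, 0.2018]
tool_rot: [-0.235, 0.972, 0.001, -0.002]
ft_force: [-0.4, 0.1, -0.6]
grip_width: 0.0087
```

```bash
python3 -m jog '[[[-0.005,-0.035,0,0,0,0,255],[-0.01,-0.075,0,0,0,0,255],[-0.015,-0.115,0,0,0,0,255],[-0.02,-0.155,0,0,0,0,255],[-0.025,-0.195,0,0,0,0,255],[-0.03,-0.235,0,0,0,0,255],[-0.032,-0.265,-0.01,0,0,0,255],[-0.032,-0.285,-0.03,0,0,0,255],[-0.032,-0.285,-0.038,0,0,0,255],[-0.032,-0.285,-0.038,0,0,0,255]]]'
python3 -m jog '[[[0,0,0,0,0,0,255],[0,0,0,0,0,0,255],[0,0,0,0,0,0,255]]]'
python3 - <<'E'
from h import *
st(); m=bot.camera_model("wrist"); im=bot.camera("wrist"); cv2.imwrite("pics/u.png",im)
o=bot.get_obs(); p=np.array(o["eef_pos"]); from scipy.spatial.transform import Rotation as R
r=R.from_quat(o["tool_rot"]); print("jaw",np.degrees(np.arctan2(*r.apply([0,1,0])[[1,0]])))
print("collar",[proj(m,p+r.apply([s*.018,0,.019])) for s in(-1,1)],"hole",proj(m,[.528,-.4215,.088]))
g=cv2.cvtColor(im,cv2.COLOR_BGR2HSV)
print("col v",[(v,int(g[v,280,1]),int(g[v,280,2])) for v in range(196,250,2)])
print("row 222",[(u,int(g[222,u,1])) for u in range(250,312,2)])
E
```

```text
clock: 36.35
eef_pos: [0.528, -0.4184, 0.16]
tool_rot: [-0.234, 0.972, 0.004, -0.003]
ft_force: [0.4, -1.0, -1.6]
grip_width: 0.0089
clock: 36.6
eef_pos: [0.5319, -0.418, 0.1673]
tool_rot: [-0.236, 0.972, -0.0, 0.0]
ft_force: [-0.3, -1.0, -0.5]
grip_width: 0.0087
{'clock': 36.6, 'eef_pos': [0.5319, -0.418, 0.1673], 'tool_rot': [-0.236, 0.9717, -0.0004, 0.0004], 'ft_force': [-0.3402, -0.9895, -0.5231], 'grip_width': 0.0087}
jaw 117.29861276891684
collar [array([279.9, 294.7]), array([280. , 238.1])] hole [278.8 222.8]
col v [(196, 4, 180), (198, 3, 177), (200, 4, 173), (202, 61, 125), (204, 125, 110), (206, 126, 107), (208, 129, 103), (210, 122, 98), (212, 130, 100), (214, 127, 104), (216, 126, 105), (218, 122, 107), (220, 123, 112), (222, 123, 110), (224, 129, 107), (226, 122, 113), (228, 122, 113), (230, 108, 102), (232, 8, 93), (234, 4, 118), (236, 3, 91), (238, 7, 106), (240, 6, 88), (242, 3, 86), (244, 0, 85), (246, 0, 84), (248, 3, 84)]
row 222 [(250, 146), (252, 57), (254, 4), (256, 5), (258, 3), (260, 3), (262, 1), (264, 3), (266, 4), (268, 24), (270, 125), (272, 134), (274, 134), (276, 130), (278, 122), (280, 123), (282, 124), (284, 104), (286, 0), (288, 4), (290, 3), (292, 1), (294, 6), (296, 4), (298, 6), (300, 7), (302, 6), (304, 3), (306, 3), (308, 6), (310, 3)]
```

The hole's edges at v=222 are u 268.5..285, about 1 mm from prediction. I'll correct and insert.

```bash
python3 -m jog '[[[-0.0035,-0.0042,-0.005,0,0,0,255],[-0.0035,-0.0042,-0.012,0,0,0,255],[-0.0035,-0.0042,-0.018,0,0,0,255],[-0.0035,-0.0042,-0.023,0,0,0,255],[-0.0035,-0.0042,-0.023,0,0,0,255],[-0.0035,-0.0042,-0.023,0,0,0,255]]]'
python3 -c "
from h import *
st()"
python3 -m jog '[[[0,0,-0.005,0,0,0,255],[0,0,-0.01,0,0,0,255],[0,0,-0.015,0,0,0,255],[0,0,-0.019,0,0,0,255],[0,0,-0.019,0,0,0,255]]]'
```

```text
clock: 37.15
eef_pos: [0.5271, -0.423, 0.1424]
tool_rot: [-0.235, 0.972, 0.001, -0.001]
ft_force: [-0.5, 0.2, -1.1]
grip_width: 0.009
{'clock': 37.15, 'eef_pos': [0.5271, -0.423, 0.1424], 'tool_rot': [-0.2351, 0.972, 0.0007, -0.0005], 'ft_force': [-0.4863, 0.2191, -1.1223], 'grip_width': 0.009}
clock: 37.57
eef_pos: [0.5269, -0.4229, 0.1227]
tool_rot: [-0.235, 0.972, 0.001, -0.001]
ft_force: [-0.3, 0.1, -1.3]
grip_width: 0.0086
```

```bash
python3 -m jog '[[[0.0005,0.0005,-0.003,0,0,0,255],[0.0005,0.0005,-0.006,0,0,0,255],[0.0005,0.0005,-0.009,0,0,0,255],[0.0005,0.0005,-0.0105,0,0,0,255],[0.0005,0.0005,-0.0105,0,0,0,255]]]'
python3 -m jog '[[[0,0,-0.001,0,0,0,255],[0,0,-0.002,0,0,0,255],[0,0,-0.0025,0,0,0,255],[0,0,-0.0025,0,0,0,255]]]'
```

```text
clock: 37.98
eef_pos: [0.5278, -0.4227, 0.1132]
tool_rot: [-0.235, 0.972, 0.0, -0.0]
ft_force: [-0.2, -0.2, -1.0]
grip_width: 0.0089
clock: 38.32
eef_pos: [0.5281, -0.423, 0.1117]
tool_rot: [-0.235, 0.972, -0.0, 0.0]
ft_force: [-0.7, -0.4, 0.1]
grip_width: 0.0088
```

```bash
python3 -m jog '[[[0,0,-0.001,0,0,0,255],[0,0,-0.002,0,0,0,255],[0,0,-0.002,0,0,0,255]]]'
python3 -m jog '[[[0,0,0,0,0,-7,255],[0,0,0,0,0,-14,255],[0,0,0,0,0,-21,255],[0,0,0,0,0,-28,255],[0,0,0,0,0,-35,255],[0,0,0,0,0,-42,255],[0,0,0,0,0,-49,255],[0,0,0,0,0,-56,255],[0,0,0,0,0,-63,255],[0,0,0,0,0,-70,255]]]'
python3 -m jog '[[[0,0,0,0,0,-7,255],[0,0,0,0,0,-14,255],[0,0,0,0,0,-20,255],[0,0,0,0,0,-20,255],[0,0,0,0,0,-20,255]]]'
```

```text
clock: 38.57
eef_pos: [0.5282, -0.4231, 0.1117]
tool_rot: [-0.235, 0.972, -0.001, 0.001]
ft_force: [-3.7, 2.4, 9.2]
grip_width: 0.009
clock: 39.4
eef_pos: [0.529, -0.424, 0.1117]
tool_rot: [0.368, 0.93, -0.001, 0.002]
ft_force: [-0.6, -1.1, 6.2]
grip_width: 0.0088
clock: 39.82
eef_pos: [0.5291, -0.424, 0.1117]
tool_rot: [0.521, 0.853, -0.0, 0.002]
ft_force: [0.7, -0.5, 6.9]
grip_width: 0.0085
```

The second screw is seated (9 N at the expected .1117) and turned. I'll release, back away so the cameras see everything, and take the final look.

```bash
python3 -m jog '[[[0,0,0,0,0,0,120],[0,0,0,0,0,0,120],[0,0,0,0,0,0,120],[0,0,0,0,0,0,120],[0,0,0.03,0,0,0,120],[0,0,0.07,0,0,0,120],[0,0,0.11,0,0,0,120],[0,0.03,0.13,0,0,0,120],[-0.03,0.07,0.13,0,0,0,120],[-0.055,0.11,0.13,0,0,0,120]]]'
python3 -m jog '[[[0,0,0,0,0,0,120],[0,0,0,0,0,0,120],[0,0,0,0,0,0,120]]]'
python3 - <<'E'
from h import *
st(); w,_=cam("wrist"); cv2.imwrite("pics/v_w.png",w)
s,_=cam("side"); cv2.imwrite("pics/v_s.png",s); t,_=cam("top"); cv2.imwrite("pics/v_t.png",t)
A=cv2.resize(w[:340],(500,304)); B=cv2.resize(s[110:230,250:370],(300,304),interpolation=cv2.INTER_CUBIC); C=cv2.resize(t,(390,292)); D=cv2.resize(s,(390,292)); 
cv2.imwrite("pics/v.png",np.vstack([np.hstack([A,B]),cv2.resize(np.hstack([C,D]),(800,292))]))
E
```

```text
clock: 40.65
eef_pos: [0.4814, -0.3247, 0.2406]
tool_rot: [0.521, 0.853, -0.0, 0.002]
ft_force: [0.5, 0.1, 0.5]
grip_width: 0.0454
clock: 40.9
eef_pos: [0.481, -0.3246, 0.2398]
tool_rot: [0.521, 0.854, -0.0, 0.001]
ft_force: [0.2, -1.0, 0.3]
grip_width: 0.0449
{'clock': 40.9, 'eef_pos': [0.481, -0.3246, 0.2398], 'tool_rot': [0.5209, 0.8536, -0.0001, 0.0008], 'ft_force': [0.1761, -0.9632, 0.2582], 'grip_width': 0.0449}
```

View pics/v.png

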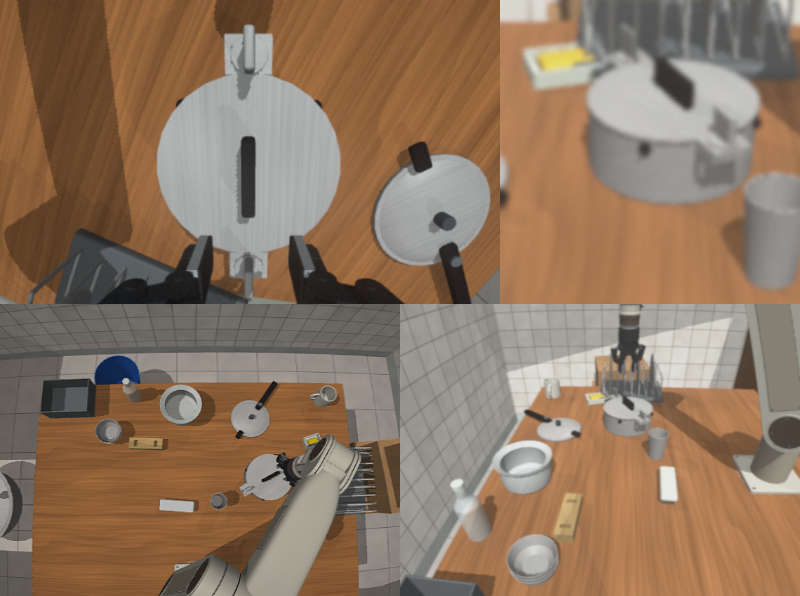

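Both screws are seated with their wings turned along the tin's y, at (248,48) and (248,272). The lid is level, the block is empty, no cups are left out, and the bystanders are in place.

```bash
python3 -c "
from workcell import bot
print(bot.job_done())"
```

```text
the job is handed in; nothing more can be done
None
```

The job is done and handed in at about 41 s on the robot's clock. No verdict was reported.

- **Cups:** only two were out on the stool. Both now stand upright side by side in the tin, and the last top and side views show none left out.
- **Lid:** it went on with the ear holes over the lug holes. The arm reached the predicted home height (TCP z .1067 m). A second push on the bar top met contact at .130 m, also as predicted, and held at 19 N. It looked level in the pictures.
- **Thumbscrews:** each passed both holes without contact. Each collar met the ear at the expected height (7.7 N and 9.2 N) and was then turned 90°. The last view shows both wings lying across the holes and the block empty.
- **Rest of the washing-up:** it looked unmoved.

**Checks that disagreed:**
- My camera estimates of the tin's centre differed by up to about 5 mm, so I placed the lid on a compromise position and by feel.
- The beads' resistance never showed in the sampled forces, so the evidence that the lid is home is the heights and the press on the bar.
- The second cup sat about 8 mm off-centre in the jaws; I corrected for this when placing it.

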